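# Stroke back the buttons that hold a cabinet door's panel

## Task

The panel of the cabinet door that lies face down on the bench is to come out next. Run your fingertips along each long side of the panel, lightly and in one unbroken stroke per side, so that all six wooden turn buttons swing round until none overlaps the panel any more. Leave the door and the panel lying where they are, pick nothing up, and do not disturb the pencil and wedge on the panel or the things beside the door.

Things in the scene. Friction and masses are not known exactly. Their poses are not given: they have to be found in the camera images.
- door: Cabinet door, face down and loose on the bench, 2 kg, 234 x 380 x 20 mm. Origin: centre of its underside; x across its width (away from the robot at yaw 0), y along its long sides. Its wooden frame is 55 mm wide, upper face at z = +0.020; the opening for the panel spans x = -0.062 to +0.062, y = -0.135 to +0.135. Six turn buttons, three along each long side. Two flush hinge cups in the far side.
- near_row (a point): Point on the frame's upper face at the pivot of the middle button of the near row; door frame (-0.082, 0, +0.020). The three pivots of a row lie on a line along the door's y, 85 mm apart, 20 mm outside the panel opening's edge. A button is a flat dark wooden bar, 14 mm wide, round ends, reaching 48 mm from its pivot and 7 mm behind it, 1 to 11 mm above the frame; the screw head at the pivot ends at 13.5 mm.
- far_row (a point): The same for the far row (the side with the hinge cups), door frame (+0.082, 0, +0.020).
- panel: Loose white panel lying in the door's opening, 121 x 267 mm, 7 mm thick, 0.35 kg. Origin: centre of its underside. Its upper face is 1 mm below the frame's. The buttons lie over its edge with a 2 mm gap.
- pencil: Flat red carpenter's pencil, 171 mm long, 17 mm wide, 8 mm thick, lying loose on the panel, roughly lengthwise along its middle. Origin: centre of its underside; its length is along its y.
- wedge: Small wooden wedge, 90 mm long (along its y), 28 mm wide, up to 18 mm high, lying loose on the panel's middle, left of the pencil. Origin: centre of its underside.
- offcut: Loose wooden offcut block, 65 x 90 mm, 42 mm high, on the bench left of the door. Origin: centre of its underside.
- cutter: Bare grey cutter head, about 75 mm across, 26 mm high, loose on the bench left of the door. Origin: centre of its underside.
- near_left (a joint): Button on the long side nearer the robot (x = -0.082) of the door, at y = +0.085 (left) in the door's frame. Angle in rad about the vertical, counter-clockwise from above: 0 = pointing square across the panel's edge; about +1.57 or -1.57 = parked along the frame's long side, either way round; stops at +1.6 and -1.6. Turns stiffly about its screw (about 0.03 N m of friction) and stays where it is left. From 1.25 either way it no longer overlaps the panel.
- near_mid (a joint): Button on the long side nearer the robot (x = -0.082) of the door, at y = 0 (middle) in the door's frame. Angle in rad about the vertical, counter-clockwise from above: 0 = pointing square across the panel's edge; about +1.57 or -1.57 = parked along the frame's long side, either way round; stops at +1.6 and -1.6. Turns stiffly about its screw (about 0.03 N m of friction) and stays where it is left. From 1.25 either way it no longer overlaps the panel.
- near_right (a joint): Button on the long side nearer the robot (x = -0.082) of the door, at y = -0.085 (right) in the door's frame. Angle in rad about the vertical, counter-clockwise from above: 0 = pointing square across the panel's edge; about +1.57 or -1.57 = parked along the frame's long side, either way round; stops at +1.6 and -1.6. Turns stiffly about its screw (about 0.03 N m of friction) and stays where it is left. From 1.25 either way it no longer overlaps the panel.
- far_left (a joint): Button on the long side farther from the robot (x = +0.082) of the door, at y = +0.085 (left) in the door's frame. Angle in rad about the vertical, counter-clockwise from above: 0 = pointing square across the panel's edge; about +1.57 or -1.57 = parked along the frame's long side, either way round; stops at +1.6 and -1.6. Turns stiffly about its screw (about 0.03 N m of friction) and stays where it is left. From 1.25 either way it no longer overlaps the panel.
- far_mid (a joint): Button on the long side farther from the robot (x = +0.082) of the door, at y = 0 (middle) in the door's frame. Angle in rad about the vertical, counter-clockwise from above: 0 = pointing square across the panel's edge; about +1.57 or -1.57 = parked along the frame's long side, either way round; stops at +1.6 and -1.6. Turns stiffly about its screw (about 0.03 N m of friction) and stays where it is left. From 1.25 either way it no longer overlaps the panel.
- far_right (a joint): Button on the long side farther from the robot (x = +0.082) of the door, at y = -0.085 (right) in the door's frame. Angle in rad about the vertical, counter-clockwise from above: 0 = pointing square across the panel's edge; about +1.57 or -1.57 = parked along the frame's long side, either way round; stops at +1.6 and -1.6. Turns stiffly about its screw (about 0.03 N m of friction) and stays where it is left. From 1.25 either way it no longer overlaps the panel.

How it is judged:
By the outcome, as a careful person would: the job done as asked, in the order asked, and still so for the second after the job is handed in, with the robot touching nothing.
It also fails if it takes over 51 s, if anything falls off the work surface, if the arm or the gripper's body presses on something with over 40 N, if the wrist force passes 120 N, or if a joint passes its speed limit or range.

## Robot

A 7-joint arm with a two-finger parallel gripper is mounted at the origin on a cart in front of the work surface, level with it; the furniture and walls round the work are solid. World frame = base frame: x ahead of the robot, y to its left, z up, the work surface at z = 0. Lengths are in m, angles in degrees, forces in N, time in s.
With the tool pointing down it reaches from about 0.425 to 0.875 m from the base axis. Payload 9.9 kg.
Tool frame: the origin (TCP) lies at the very end of the fingers, on their centre line; the grasp point (between the pads) lies 19 mm behind it (robot.grip_point_offset is the distance from the TCP to the grasp point, in m); x points along the fingers, z is the direction in which the jaws open and shut, and the axes are right-handed (so a half turn about x gives the same grasp; the last joint's range is limited). The gripper opens to 85 mm and grips with 20 to 120 N. Pads are 22 mm wide; open, the fingers measure 114 mm over their backs; the gripper's body (76 mm by 85 mm) begins 54 mm behind the grasp point. The pads swing forward as they close: fully open they stand 13 mm farther back than shut.
Start: joints at [64.87, 32.985, 1.427, 82.34, -0.859, 64.687, -3.237], TCP at [0.235, -0.633, 0.208] pointing down, gripper open.
Joint ranges: [-157.87, 157.87], [-19.46, 123.44], [-87.15, 90], [11.01, 140.99], [-62.26, 242.26], [9.8, 113.94], [-161.44, 161.44]. Speed limits (degrees/s): [127.2, 127.2, 172.46, 172.46, 180, 180, 180].

## Interface

Orientations are given as a 3x3 rotation matrix whose columns are the frame's x, y, z axes.
In Python, from bench import robot gives the robot as it stands.
- The arm moves only by the tool servo_tool, never from a script. Its argument "targets" is a list of rows, each an object with "translation": the shift along the tool's x, y, z in mm, a list of three; "spin": the turn about the tool's x in rad; "gripper": the opening, from 0 (shut) to 1 (fully open). A call has 1 to 8 rows; each row is the pose to reach, as a shift and turn from the pose commanded when the call began, along the tool's axes at that moment; what a row does not reach only later rows make up. A row lasts 1/8 s, in which the tool goes at most 62.5 mm and 10.7 degrees, less where a joint would pass 70% of its speed; a pose out of reach is approached as far as the arm can. A call with a gripper value outside its range is refused whole. The fingers move at their own pace and stop on an object; "squeeze" is the grip in N (left out, the last holds). Time passes only in rows, so rows that repeat a pose let the fingers close. It gives the time, the measured TCP pose, the force and the opening at its end, in the units of the state.
- robot.state(): the state, without advancing time (a new reading comes with each control period).
- robot.read_camera(name): name is "side" or "top" or "wrist"; returns the picture (480x640x3 uint8, red, green, blue); there is no depth.
- robot.get_calibration(name): a dict with "mtx" (3x3 intrinsics, pixels), "rvec" (rotation vector, rad) and "tvec" (3), from world to camera coordinates, as OpenCV has them; the wrist camera has in their place "T_tool_cam" (4x4, takes a point from camera to tool coordinates, whose origin is the TCP and whose axes are the tool frame's). Camera axes: x right, y down, z forward; pixel columns grow to the right and rows downward; lengths in m; the calibration is good to about 2 mm. A picture is of the moment at which its call begins: read the wrist's pose just before it. get_calibration takes no time and is no camera call.
- robot.hand_in(): hands the job in, once; it reports no verdict.
Trained networks look in the newest picture that a camera, given by its name, has taken for a name from the list of things; names that differ only in an ending like _2 or _b are one class to them, and where a whole thing is asked for, a point or a joint stands for the part that bears it (a point fixed in the world has none). Each returns a list of dicts, best first, with "score" (0 to 1); they miss things now and then, are a little off and sometimes report something else, mostly with a low value. They report only what shows in the picture. A call takes as long as a camera call.
- robot.search_frame(camera, target): "centre" ([row, column] in pixels, amid what is visible of it).
- robot.spot_point(camera, target): "centre" ([row, column] in pixels: a listed point, or the origin of a listed thing).
The state is a dict: "time": time; "joint_positions": joint angles; "joint_vel": joint speeds; "effort": joint torques, N m; "eef_pos": TCP position; "tool_rot": TCP orientation; "force": force on the tool from outside, world axes, zero at the start; "moment": the same for the moment, N m; "grip_width": finger opening in m.
Only numpy, scipy, OpenCV 4.12 (cv2) and the standard library are available. Lean on these libraries where they do the work, as an engineer would, in place of code of your own. Each camera call takes 0.05 s, during which the arm holds its last target. There are 200 camera calls.

## Working session

There is one attempt and no reset: what is moved stays moved. The work goes in short steps, Python scripts to look and compute and a tool call to move; the robot and the scene stay as the last step left them, time stands still between calls to the robot, and variables do not carry over. Pictures are saved under pics/ and viewed, about 8 in all and at most 12, crops included, and the job is handed in when it is done.

Besides the shell and the picture viewer there is one more tool, called after "Call:" by a JSON object that holds its "name" and its "arguments". servo_tool: Moves the arm, as the interface text tells. Its arguments: {"type":"object","properties":{"targets":{"type":"array","items":{"type":"object","properties":{"translation":{"type":"array","items":{"type":"number"}},"spin":{"type":"number"},"gripper":{"type":"number"}}}},"squeeze":{"type":"number"}},"required":["targets"]}

```bash
mkdir -p pics; cat > h.py <<'E'
import numpy as np, cv2
from bench import robot
def ray(cam,rc,z):
    c=robot.get_calibration(cam);R=cv2.Rodrigues(np.array(c['rvec'],float))[0];t=np.array(c['tvec'],float).ravel()
    p=cv2.undistortPoints(np.array([[[rc[1],rc[0]]]],float),np.array(c['mtx'],float),None)[0,0]
    o=-R.T@t;d=R.T@np.array([p[0],p[1],1]);return o+d*(z-o[2])/d[2]
def proj(cam,P):
    c=robot.get_calibration(cam);return cv2.projectPoints(np.array(P,float),np.array(c['rvec'],float),np.array(c['tvec'],float),np.array(c['mtx'],float),None)[0][:,0]
E
python3 - <<'E'
from h import *
for c in('top','side'): cv2.imwrite(f'pics/{c}0.png',robot.read_camera(c)[:,:,::-1])
s=robot.state();print(s['time'],s['eef_pos'],np.round(s['tool_rot'],3),s['grip_width'],s['force'])
for n,z in(('near_row',.02),('far_row',.02),('door',0),('panel',.012),('pencil',.019),('wedge',.019),('offcut',0),('cutter',0)):
  for c in('top','side'):
    for r in robot.spot_point(c,n)[:2]: print(n,c,np.round(r['centre']),round(r['score'],2),np.round(ray(c,r['centre'],z),4))
print(robot.state()['time'])
E
```

```text
0.1 [ 0.23434396 -0.63253628  0.20730982] [[-0.001  0.938  0.347]
 [ 0.001  0.347 -0.938]
 [-1.    -0.    -0.002]] 0.0853780831983618 [ 0.20537978  0.25851034 -0.13193755]
near_row top [273. 405.] 0.69 [ 0.4848 -0.1682  0.02  ]
near_row side [205. 362.] 0.8 [ 0.4776 -0.1803  0.02  ]
near_row side [232. 313.] 0.66 [ 0.5605 -0.0771  0.02  ]
far_row top [184. 403.] 0.86 [ 0.6484 -0.1679  0.02  ]
far_row side [198. 279.] 0.87 [ 0.6464 -0.1696  0.02  ]
panel top [229. 404.] 0.89 [ 0.5652 -0.168   0.012 ]
panel side [207. 317.] 0.77 [ 0.5668 -0.165   0.012 ]
pencil top [233. 427.] 0.78 [ 0.5581 -0.2095  0.019 ]
pencil top [233. 192.] 0.27 [0.5559 0.2223 0.019 ]
pencil side [192. 325.] 0.85 [ 0.5574 -0.2096  0.019 ]
wedge top [230. 353.] 0.65 [ 0.5623 -0.0749  0.019 ]
wedge side [235. 316.] 0.75 [ 0.554  -0.0699  0.019 ]
offcut top [309. 198.] 0.97 [0.4175 0.2097 0.    ]
offcut side [367. 374.] 0.95 [0.4142 0.2046 0.    ]
cutter top [229. 195.] 0.87 [0.5662 0.2202 0.    ]
cutter side [365. 278.] 0.6 [0.5627 0.2255 0.    ]
0.9
```

View pics/top0.png

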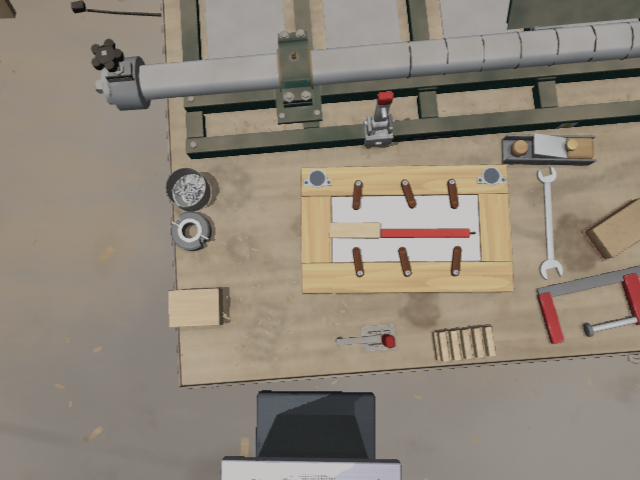

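View pics/side0.png

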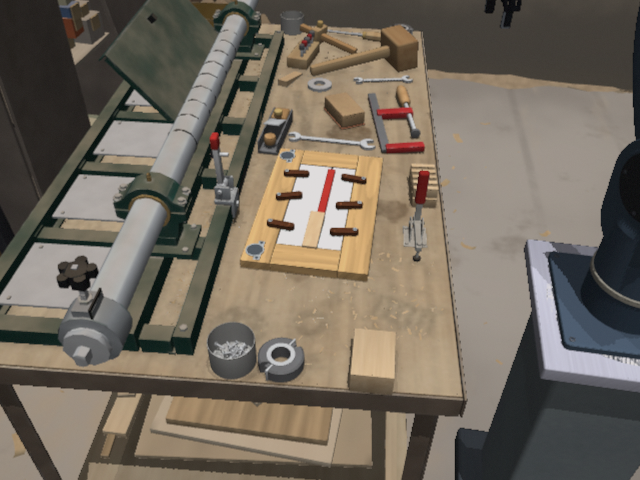

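The top view shows the door at columns 301–512, rows 165–292, with the near buttons around row 260 and the far ones around row 195. Toggle clamps stand near (340, 385) and (120, 380), and the offcut and cutter are well to the left. Next I'll refine the door's yaw.

```bash
python3 - <<'E'
from h import *
im=cv2.imread('pics/top0.png')
cx,cy=.5666,-.168
# outline of the panel by brightness/saturation
hsv=cv2.cvtColor(im,cv2.COLOR_BGR2HSV)
m=((hsv[...,1]<40)&(hsv[...,2]>150)).astype(np.uint8); m[:190]=0;m[270:]=0;m[:,:325]=0;m[:,485:]=0
P=np.array([ray('top',(r,c),.019)[:2] for r,c in zip(*np.nonzero(m))])
print('panel rect',cv2.minAreaRect(P.astype(np.float32)))
for yaw in (-.02,0,.02):
  c,s=np.cos(yaw),np.sin(yaw)
  print(yaw,[proj('top',[[cx+c*x-s*y,cy+s*x+c*y,.0335]])[0].round(1).tolist() for x in(-.082,.082) for y in(.085,0,-.085)],
  [proj('top',[[cx+c*x-s*y,cy+s*x+c*y,.02]])[0].round(1).tolist() for x in(-.117,.117) for y in(.19,-.19)])
cv2.imwrite('pics/crop.png',cv2.resize(im[155:305,295:520],None,fx=3.5,fy=3.5,interpolation=cv2.INTER_CUBIC))
cc=robot.get_calibration('wrist');print(np.round(cc['T_tool_cam'],3))
# clamp handles: tip height by triangulation
def tri(a,b):
  M=[]
  for cam in('top','side'):
    c=robot.get_calibration(cam);M.append(np.array(c['mtx'])@np.c_[cv2.Rodrigues(np.array(c['rvec'],float))[0],np.array(c['tvec'],float).ravel()])
  X=cv2.triangulatePoints(M[0],M[1],np.array(a,float).reshape(2,1),np.array(b,float).reshape(2,1))[:,0];return X[:3]/X[3]
print('near clamp',tri((390,341),(422,173)),'far clamp',tri((385,98),(214,137)),'tube',tri((104,53),(78,270)),robot.grip_point_offset)
E
```

```text
Traceback (most recent call last):
  File "h.py", line 4, in ray
    c=robot.get_calibration(cam);R=cv2.Rodrigues(np.array(c['rvec'],float))[0];t=np.array(c['tvec'],float).ravel()
ValueError: time passes only in moves, steps and waits
```

```bash
sed -i 's/robot.get_calibration(cam)/cal(cam)/; 2a import functools\ncal=functools.lru_cache(robot.get_calibration)' h.py; python3 - <<'E'
from h import *
im=cv2.imread('pics/top0.png')
cx,cy=.5666,-.168
hsv=cv2.cvtColor(im,cv2.COLOR_BGR2HSV)
m=((hsv[...,1]<40)&(hsv[...,2]>150)).astype(np.uint8); m[:190]=0;m[270:]=0;m[:,:325]=0;m[:,485:]=0
P=np.array([ray('top',(r,c),.019)[:2] for r,c in zip(*np.nonzero(m))])
print('panel rect',cv2.minAreaRect(P.astype(np.float32)))
for yaw in (-.02,0,.02):
  c,s=np.cos(yaw),np.sin(yaw)
  print(yaw,[proj('top',[[cx+c*x-s*y,cy+s*x+c*y,.0335]])[0].round(1).tolist() for x in(-.082,.082) for y in(.085,0,-.085)],
  [proj('top',[[cx+c*x-s*y,cy+s*x+c*y,.02]])[0].round(1).tolist() for x in(-.117,.117) for y in(.19,-.19)])
cv2.imwrite('pics/crop.png',cv2.resize(im[155:305,295:520],None,fx=3.5,fy=3.5,interpolation=cv2.INTER_CUBIC))
print(np.round(cal('wrist')['T_tool_cam'],3))
def tri(a,b):
  M=[]
  for cam in('top','side'):
    c=cal(cam);M.append(np.array(c['mtx'])@np.c_[cv2.Rodrigues(np.array(c['rvec'],float))[0],np.array(c['tvec'],float).ravel()])
  X=cv2.triangulatePoints(M[0],M[1],np.array(a,float).reshape(2,1),np.array(b,float).reshape(2,1))[:,0];return (X[:3]/X[3]).round(3)
print('near clamp',tri((390,341),(422,173)),'far clamp',tri((385,98),(214,137)),'tube',tri((104,53),(78,270)),robot.grip_point_offset)
E
```

```text
panel rect ((0.5670509338378906, -0.1692282259464264), (0.12071739137172699, 0.26755833625793457), 0.9422110319137573)
-0.02 [[357.1, 271.1], [404.9, 272.4], [453.0, 273.6], [358.6, 181.4], [405.4, 182.3], [452.5, 183.3]] [[298.1, 289.5], [510.7, 295.3], [301.9, 163.5], [508.2, 167.6]]
0 [[358.0, 272.1], [405.9, 272.4], [454.0, 272.7], [357.7, 182.3], [404.5, 182.3], [451.6, 182.4]] [[299.4, 291.6], [512.0, 293.2], [300.6, 165.5], [506.9, 165.6]]
0.02 [[359.0, 273.0], [406.8, 272.4], [454.9, 271.7], [356.8, 183.2], [403.6, 182.3], [450.6, 181.5]] [[300.7, 293.7], [513.2, 291.1], [299.4, 167.5], [505.5, 163.6]]
[[-0.    -0.284  0.959 -0.167]
 [-0.    -0.959 -0.284  0.071]
 [ 1.    -0.     0.    -0.001]
 [ 0.     0.     0.     1.   ]]
near clamp [ 0.37  -0.125  0.149] far clamp [ 0.75  -0.117  0.183] tube [0.793 0.31  0.247] 0.0187
```

View pics/crop.png

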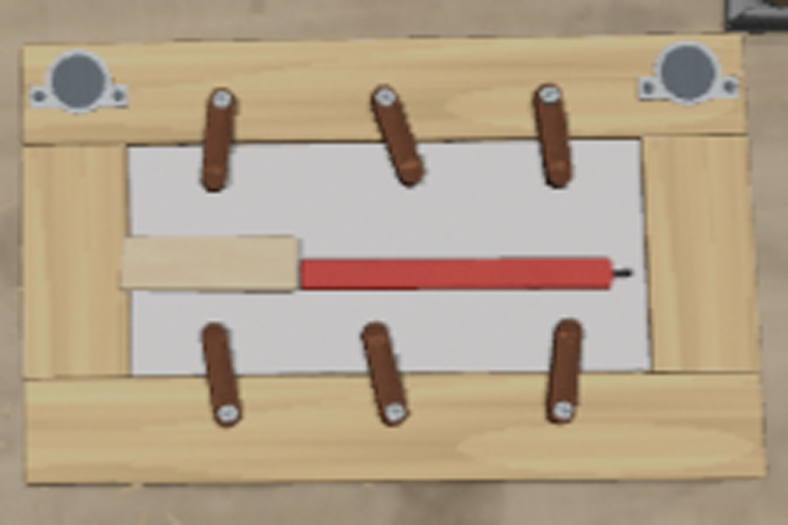

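Crop: the screws are at top-image pixels (360,273), (408,272), (456,272) in the near row and (358,183), (405,183), (452,182) in the far row. That puts the door centre at about (0.566, -0.170) with a yaw of +0.016 rad, which agrees with the panel fit. The pencil and wedge lie along the middle.

I'll cross over high and turn the tool so that its y lies along the door's y. The camera then stays clear of the clamps.

Call:
{"name": "servo_tool", "arguments": {"targets": [{"translation": [-30,35,-35],"spin": -0.15,"gripper": 0},{"translation": [-43,72,-73],"spin": -0.31,"gripper": 0},{"translation": [-43,112,-113],"spin": -0.47,"gripper": 0},{"translation": [-43,152,-153],"spin": -0.63,"gripper": 0},{"translation": [-43,192,-193],"spin": -0.79,"gripper": 0},{"translation": [-43,232,-233],"spin": -0.95,"gripper": 0},{"translation": [-43,272,-274],"spin": -1.1,"gripper": 0},{"translation": [-43,309,-312],"spin": -1.233,"gripper": 0}]}}

```text
time: 1.9
eef_pos: [0.4165, -0.2313, 0.2515]
tool_rot: [[0.001, -0.022, 1.0], [-0.001, 1.0, 0.022], [-1.0, -0.001, 0.001]]
force: [0.6, -0.9, -0.0]
grip_width: -0.0003
```

Call:
{"name": "servo_tool", "arguments": {"targets": [{"translation": [0,45,25],"spin": 0,"gripper": 0},{"translation": [0,95,50],"spin": 0,"gripper": 0},{"translation": [0,145,80],"spin": 0,"gripper": 0},{"translation": [40,190,95],"spin": 0,"gripper": 0},{"translation": [90,196,95],"spin": 0,"gripper": 0},{"translation": [140,196,95],"spin": 0,"gripper": 0},{"translation": [180,196,95],"spin": 0,"gripper": 0},{"translation": [180,196,95],"spin": 0,"gripper": 0}]}}

```text
time: 2.9
eef_pos: [0.5057, -0.0354, 0.0692]
tool_rot: [[-0.005, -0.017, 1.0], [0.0, 1.0, 0.017], [-1.0, 0.0, -0.005]]
force: [-0.6, -0.8, 0.6]
grip_width: -0.0001
```

```bash
python3 - <<'E'
from h import *
s=robot.state();print(s['eef_pos'],np.round(s['tool_rot'],3),s['force'])
a=robot.read_camera('wrist');b=robot.read_camera('side')
cv2.imwrite('pics/w1.png',a[:,:,::-1]);cv2.imwrite('pics/s1.png',cv2.resize(b[100:350,200:500,::-1],None,fx=2.4,fy=2.4))
E
```

```text
[ 0.50572473 -0.03541897  0.06916574] [[-0.005 -0.017  1.   ]
 [ 0.     1.     0.017]
 [-1.     0.    -0.005]] [-0.55297258 -0.76774536  0.60298386]
```

View pics/w1.png

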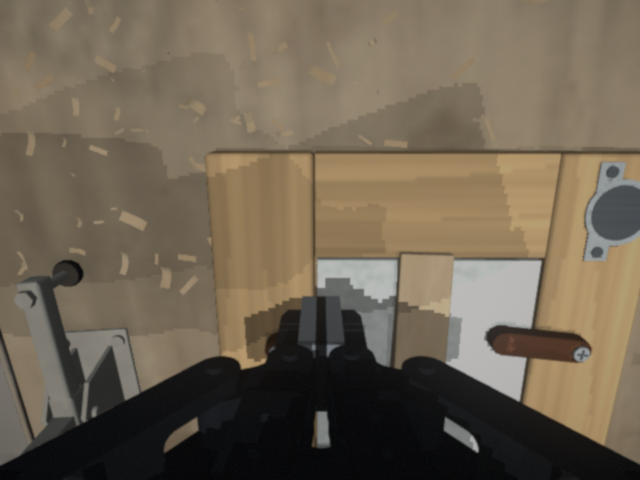

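View pics/s1.png

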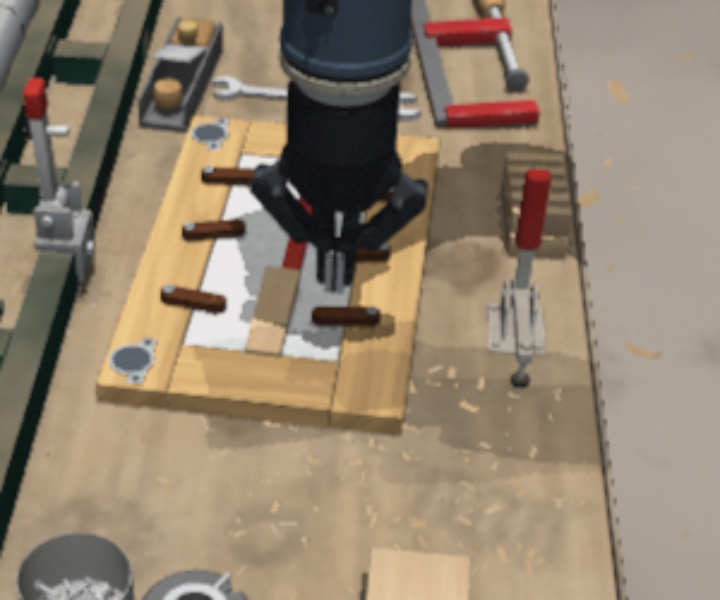

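The wrist view shows the shut fingers at columns 280–367, with the bright pads at 300–342 and tips near row 297. In the side view the fingers are above the left part of the panel's near edge. I'll check the tip's size by projection before descending.

```bash
python3 - <<'E'
from h import *
c=cal('wrist');T=np.linalg.inv(np.array(c['T_tool_cam']));K=np.array(c['mtx'])
for x in(0,-.019,-.04):
  for y in(.011,-.011):
    for z in(.0075,.0145):
      p=K@(T@[x,y,z,1])[:3];print(x,y,z,(p[:2]/p[2]).round(0))
im=cv2.imread('pics/w1.png');cv2.imwrite('pics/w1c.png',cv2.resize(im[270:400,240:410],None,fx=4,fy=4,interpolation=cv2.INTER_CUBIC))
E
```

```text
0 0.011 0.0075 [341. 270.]
0 0.011 0.0145 [358. 270.]
0 -0.011 0.0075 [341. 318.]
0 -0.011 0.0145 [357. 318.]
-0.019 0.011 0.0075 [344. 287.]
-0.019 0.011 0.0145 [362. 287.]
-0.019 -0.011 0.0075 [343. 340.]
-0.019 -0.011 0.0145 [361. 340.]
-0.04 0.011 0.0075 [347. 312.]
-0.04 0.011 0.0145 [368. 312.]
-0.04 -0.011 0.0075 [346. 371.]
-0.04 -0.011 0.0145 [366. 371.]
```

View pics/w1c.png

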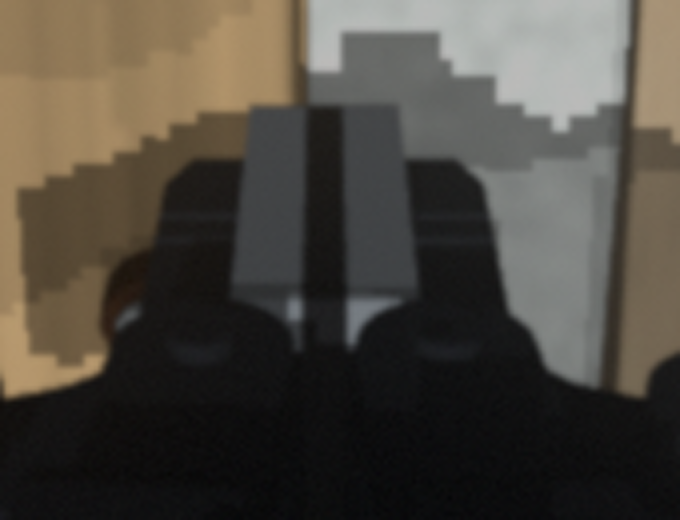

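```bash
python3 - <<'E'
from h import *
for z in(.069,.079,.089,.099): 
  p=proj('side',[[.5057,-.0354,z],[.5057,-.0244,z],[.5057,-.0464,z]]);print(z,p.round(1).tolist(),((p[0]-[200,100])*2.4).round())
E
```

```text
0.069 [[339.0, 229.7], [338.2, 233.6], [339.9, 225.9]] [334. 311.]
0.079 [[339.2, 225.5], [338.4, 229.3], [340.1, 221.6]] [334. 301.]
0.089 [[339.5, 221.1], [338.6, 225.0], [340.3, 217.3]] [335. 291.]
0.099 [[339.7, 216.7], [338.8, 220.6], [340.5, 212.9]] [335. 280.]
```

The side and wrist pictures both put the shut fingertips about 20–28 mm above the stated TCP. I'll descend part way and measure again.

Call:
{"name": "servo_tool", "arguments": {"targets": [{"translation": [8,0,0],"spin": 0,"gripper": 0},{"translation": [16,0,0],"spin": 0,"gripper": 0},{"translation": [24,0,0],"spin": 0,"gripper": 0},{"translation": [24,0,0],"spin": 0,"gripper": 0}]}}

```text
time: 3.5
eef_pos: [0.5071, -0.0355, 0.0466]
tool_rot: [[-0.001, -0.017, 1.0], [0.0, 1.0, 0.017], [-1.0, 0.0, -0.001]]
force: [-0.0, 0.0, -1.0]
grip_width: 0.0002
```

```bash
python3 - <<'E'
from h import *
s=robot.state();e=s['eef_pos'];print(e,np.round(s['tool_rot'],3),s['force'],s['grip_width'])
a=robot.read_camera('wrist')[:,:,::-1];b=robot.read_camera('side')[:,:,::-1]
up=lambda i,f:cv2.resize(i,None,fx=f,fy=f,interpolation=cv2.INTER_CUBIC)
A=up(a[250:400,250:400],4);x0,y0=300,185;B=up(b[y0:y0+75,x0:x0+75],8).copy()
for d in(0,.01,.02,.03):
  p=(proj('side',[[e[0],e[1]+.011,e[2]+d]])[0]-[x0,y0])*8;cv2.circle(B,tuple(int(v) for v in p),3,(0,255,0),-1);print(d,p.round())
cv2.imwrite('pics/j2.png',cv2.resize(np.hstack([A,B]),(800,400)))
E
```

```text
[ 0.50711158 -0.03547225  0.04656093] [[-0.001 -0.017  1.   ]
 [ 0.     1.     0.017]
 [-1.     0.    -0.001]] [-0.00643515  0.04134537 -1.01942142] 0.0001929383257577505
0 [296. 464.]
0.01 [297. 430.]
0.02 [299. 396.]
0.03 [300. 362.]
```

View pics/j2.png

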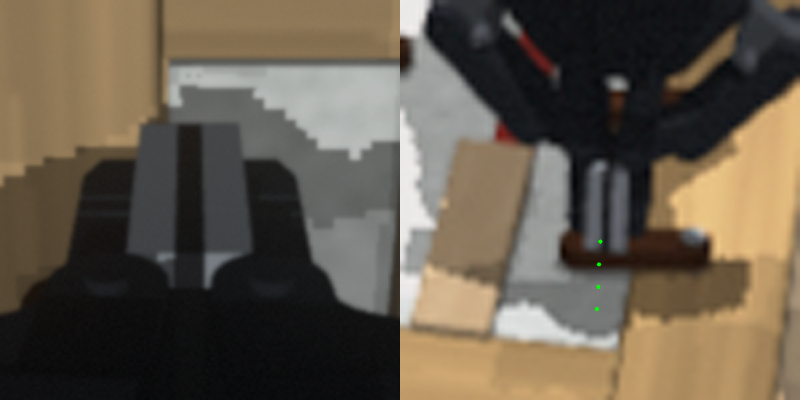

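The joined picture shows the pad tips still well above the frame: tip row 123 in the wrist crop, row 248 in the side crop. By both views the tips are about 27 mm above the TCP point. I'll descend carefully, watching the force.

Call:
{"name": "servo_tool", "arguments": {"targets": [{"translation": [6,3,0],"spin": 0,"gripper": 0},{"translation": [12,3,0],"spin": 0,"gripper": 0},{"translation": [18,3,0],"spin": 0,"gripper": 0},{"translation": [20,3,0],"spin": 0,"gripper": 0},{"translation": [20,3,0],"spin": 0,"gripper": 0}]}}

```text
time: 4.22
eef_pos: [0.5073, -0.0324, 0.0269]
tool_rot: [[-0.0, -0.017, 1.0], [0.0, 1.0, 0.017], [-1.0, 0.0, -0.0]]
force: [0.2, 0.6, 0.7]
grip_width: -0.0001
```

```bash
cat > look.py <<'E'
from h import *
import sys
s=robot.state();e=s['eef_pos'];print(e,s['force'],s['grip_width'])
a=robot.read_camera('wrist')[:,:,::-1];b=robot.read_camera('side')[:,:,::-1]
up=lambda i,f:cv2.resize(i,None,fx=f,fy=f,interpolation=cv2.INTER_CUBIC)
x0,y0=300,185;B=up(b[y0:y0+75,x0:x0+75],8).copy()
for d in(0,.01,.02,.03):
  p=(proj('side',[[e[0],e[1]+.011,e[2]+d]])[0]-[x0,y0])*8;cv2.circle(B,tuple(int(v) for v in p),3,(0,255,0),-1);print(d,p.round())
cv2.imwrite(sys.argv[1],cv2.resize(np.hstack([up(a[220:420,220:420],3),B]),(800,400)))
E
python3 look.py pics/j3.png
```

```text
[ 0.5073279  -0.03242425  0.02688513] [0.24542303 0.63014375 0.74977124] -7.885016706414634e-05
0 [290. 537.]
0.01 [291. 504.]
0.02 [293. 471.]
0.03 [294. 438.]
```

View pics/j3.png

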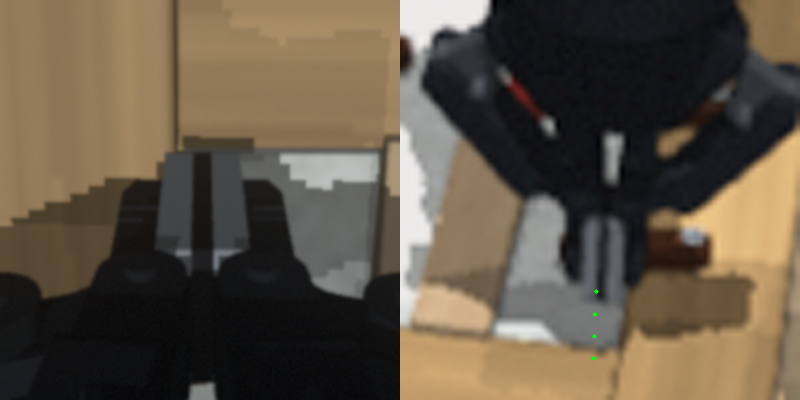

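```bash
python3 - <<'E'
from h import *
s=robot.state();e=s['eef_pos'];R=np.array(s['tool_rot'])
c=cal('wrist');T=np.linalg.inv(np.array(c['T_tool_cam']));K=np.array(c['mtx'])
for dz in (0,.026):
 for P in([.5022,-.036,.02],[.6262,-.034,.02],[.5664-.117-.003,-.170+.19-.002,.02]):
  t=R.T@(np.array(P)-e-[0,0,dz]);p=K@(T@[*t,1])[:3];print(dz,(p[:2]/p[2]).round(0))
E
```

```text
0 [311. 295.]
0 [590. 295.]
0 [175. 170.]
0.026 [312. 274.]
0.026 [559. 274.]
0.026 [194. 163.]
```

The camera pose agrees with the door's corner: (311,295) predicted against (309,290) seen. So I'll find the true tip by very small downward steps with force feedback.

Call:
{"name": "servo_tool", "arguments": {"targets": [{"translation": [2,0,0],"spin": 0,"gripper": 0},{"translation": [4,0,0],"spin": 0,"gripper": 0},{"translation": [5,0,0],"spin": 0,"gripper": 0},{"translation": [5,0,0],"spin": 0,"gripper": 0}]}}

```text
time: 4.82
eef_pos: [0.5074, -0.0325, 0.022]
tool_rot: [[-0.0, -0.017, 1.0], [0.0, 1.0, 0.017], [-1.0, 0.0, -0.0]]
force: [0.2, 0.6, -0.8]
grip_width: -0.0003
```

Call:
{"name": "servo_tool", "arguments": {"targets": [{"translation": [0.7,0,0],"spin": 0,"gripper": 0},{"translation": [1.4,0,0],"spin": 0,"gripper": 0},{"translation": [1.4,0,0],"spin": 0,"gripper": 0}]}}

```text
time: 5.2
eef_pos: [0.5074, -0.0325, 0.0207]
tool_rot: [[-0.0, -0.017, 1.0], [0.0, 1.0, 0.017], [-1.0, 0.0, -0.0]]
force: [0.2, 0.5, -0.4]
grip_width: -0.0001
```

Call:
{"name": "servo_tool", "arguments": {"targets": [{"translation": [0.7,0,0],"spin": 0,"gripper": 0},{"translation": [0.7,0,0],"spin": 0,"gripper": 0}]}}

```text
time: 5.45
eef_pos: [0.5074, -0.0324, 0.02]
tool_rot: [[-0.0, -0.017, 1.0], [0.0, 1.0, 0.017], [-1.0, 0.0, -0.0]]
force: [0.4, -1.0, 0.5]
grip_width: -0.0001
```

Call:
{"name": "servo_tool", "arguments": {"targets": [{"translation": [0.7,0,0],"spin": 0,"gripper": 0},{"translation": [0.7,0,0],"spin": 0,"gripper": 0}]}}

```text
time: 5.7
eef_pos: [0.5074, -0.0324, 0.0192]
tool_rot: [[-0.0, -0.017, 1.0], [0.0, 1.0, 0.017], [-1.0, 0.0, -0.0]]
force: [-0.1, 0.3, 1.2]
grip_width: -0.0004
```

Call:
{"name": "servo_tool", "arguments": {"targets": [{"translation": [0.7,0,0],"spin": 0,"gripper": 0},{"translation": [0.7,0,0],"spin": 0,"gripper": 0}]}}

```text
time: 5.95
eef_pos: [0.5074, -0.0325, 0.0185]
tool_rot: [[-0.0, -0.017, 1.0], [0.0, 1.0, 0.017], [-1.0, 0.0, -0.0]]
force: [0.3, -0.5, -0.2]
grip_width: -0.0001
```

Call:
{"name": "servo_tool", "arguments": {"targets": [{"translation": [0.7,0,0],"spin": 0,"gripper": 0},{"translation": [0.7,0,0],"spin": 0,"gripper": 0}]}}

```text
time: 6.2
eef_pos: [0.5074, -0.0325, 0.0178]
tool_rot: [[-0.0, -0.017, 1.0], [-0.0, 1.0, 0.017], [-1.0, 0.0, -0.0]]
force: [0.1, 0.8, 0.0]
grip_width: -0.0002
```

No contact below the frame's height, so the tips really do end about 26 mm above the TCP. I'll go down nearly to working height and look once more.

Call:
{"name": "servo_tool", "arguments": {"targets": [{"translation": [3,0,0],"spin": 0,"gripper": 0},{"translation": [6,0,0],"spin": 0,"gripper": 0},{"translation": [9,0,0],"spin": 0,"gripper": 0},{"translation": [11,0,0],"spin": 0,"gripper": 0},{"translation": [12,0,0],"spin": 0,"gripper": 0},{"translation": [12,0,0],"spin": 0,"gripper": 0}]}}

```text
time: 6.95
eef_pos: [0.5075, -0.0324, 0.0059]
tool_rot: [[-0.0, -0.017, 1.0], [0.0, 1.0, 0.017], [-1.0, 0.0, -0.0]]
force: [-0.4, -0.1, 0.0]
grip_width: -0.0001
```

```bash
python3 look.py pics/j4.png
```

```text
[ 0.5074741  -0.03243841  0.00585477] [-0.43806036 -0.06502864  0.00296718] -0.00010745379028822001
0 [286. 604.]
0.01 [288. 573.]
0.02 [289. 540.]
0.03 [291. 508.]
```

View pics/j4.png

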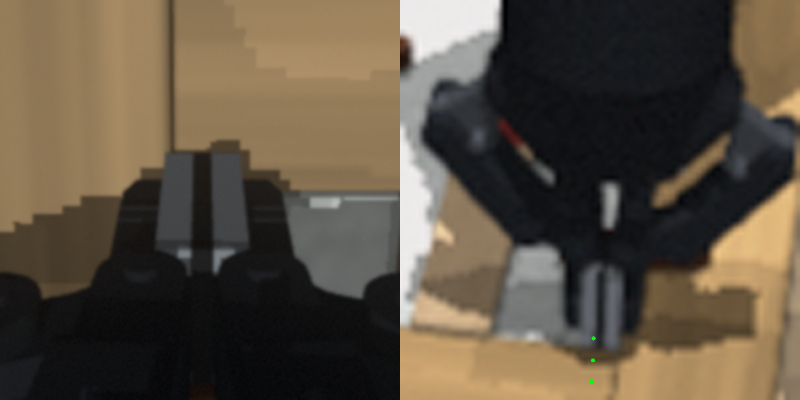

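The tips now stand about 11 mm above the frame, at side crop row 348, i.e. z ≈ 0.031. The pads are about 15 mm wide at the tip, so I'll run the line 20 mm inside the pivots with the tips at z ≈ 0.026.

Call:
{"name": "servo_tool", "arguments": {"targets": [{"translation": [1,0,-5],"spin": 0,"gripper": 0},{"translation": [2.5,0,-5],"spin": 0,"gripper": 0},{"translation": [4,0,-5],"spin": 0,"gripper": 0},{"translation": [5,0,-5],"spin": 0,"gripper": 0},{"translation": [5,0,-5],"spin": 0,"gripper": 0}]}}

```text
time: 7.68
eef_pos: [0.5025, -0.0325, 0.0008]
tool_rot: [[-0.0, -0.017, 1.0], [0.0, 1.0, 0.017], [-1.0, 0.0, -0.0]]
force: [0.1, -0.2, -0.6]
grip_width: 0.0002
```

Call:
{"name": "servo_tool", "arguments": {"targets": [{"translation": [0,-10,0],"spin": 0,"gripper": 0},{"translation": [0,-20,0],"spin": 0,"gripper": 0},{"translation": [0,-30,0],"spin": 0,"gripper": 0},{"translation": [0,-40,0],"spin": 0,"gripper": 0},{"translation": [0,-50,0],"spin": 0,"gripper": 0}]}}

```text
time: 8.3
eef_pos: [0.5039, -0.0828, 0.001]
tool_rot: [[0.001, -0.017, 1.0], [0.001, 1.0, 0.017], [-1.0, 0.001, 0.001]]
force: [0.4, 2.1, 2.5]
grip_width: 0.0001
```

Call:
{"name": "servo_tool", "arguments": {"targets": [{"translation": [0,-10,0],"spin": 0,"gripper": 0},{"translation": [0,-20,0],"spin": 0,"gripper": 0},{"translation": [0,-30,0],"spin": 0,"gripper": 0},{"translation": [0,-40,0],"spin": 0,"gripper": 0},{"translation": [0,-50,0],"spin": 0,"gripper": 0},{"translation": [0,-60,0],"spin": 0,"gripper": 0},{"translation": [0,-70,0],"spin": 0,"gripper": 0},{"translation": [0,-80,0],"spin": 0,"gripper": 0}]}}

```text
time: 9.3
eef_pos: [0.5056, -0.1628, 0.0009]
tool_rot: [[0.002, -0.017, 1.0], [0.001, 1.0, 0.017], [-1.0, 0.001, 0.002]]
force: [2.4, 3.2, -0.9]
grip_width: -0.0002
```

Call:
{"name": "servo_tool", "arguments": {"targets": [{"translation": [0,-10,0],"spin": 0,"gripper": 0},{"translation": [0,-20,0],"spin": 0,"gripper": 0},{"translation": [0,-30,0],"spin": 0,"gripper": 0},{"translation": [0,-40,0],"spin": 0,"gripper": 0},{"translation": [0,-50,0],"spin": 0,"gripper": 0},{"translation": [0,-60,0],"spin": 0,"gripper": 0},{"translation": [0,-70,0],"spin": 0,"gripper": 0},{"translation": [0,-80,0],"spin": 0,"gripper": 0}]}}

```text
time: 10.3
eef_pos: [0.506, -0.2433, 0.0007]
tool_rot: [[-0.0, -0.017, 1.0], [0.0, 1.0, 0.017], [-1.0, 0.0, -0.0]]
force: [2.5, 3.8, 0.3]
grip_width: -0.0001
```

Call:
{"name": "servo_tool", "arguments": {"targets": [{"translation": [0,-10,0],"spin": 0,"gripper": 0},{"translation": [0,-20,0],"spin": 0,"gripper": 0},{"translation": [0,-30,0],"spin": 0,"gripper": 0},{"translation": [0,-40,0],"spin": 0,"gripper": 0},{"translation": [0,-50,0],"spin": 0,"gripper": 0},{"translation": [0,-60,0],"spin": 0,"gripper": 0},{"translation": [0,-68,0],"spin": 0,"gripper": 0},{"translation": [0,-68,0],"spin": 0,"gripper": 0}]}}

```text
time: 11.3
eef_pos: [0.5067, -0.312, 0.0006]
tool_rot: [[-0.0, -0.015, 1.0], [-0.001, 1.0, 0.015], [-1.0, -0.001, -0.0]]
force: [0.8, -0.0, -0.7]
grip_width: -0.0003
```

The near stroke ran light, 2–4 N throughout. I'll raise the tool and check both the near row and the clearance to the far clamp.

Call:
{"name": "servo_tool", "arguments": {"targets": [{"translation": [-20,0,0],"spin": 0,"gripper": 0},{"translation": [-50,0,0],"spin": 0,"gripper": 0},{"translation": [-90,0,0],"spin": 0,"gripper": 0},{"translation": [-110,0,0],"spin": 0,"gripper": 0},{"translation": [-110,0,0],"spin": 0,"gripper": 0}]}}

```text
time: 11.92
eef_pos: [0.508, -0.311, 0.1122]
tool_rot: [[0.002, -0.017, 1.0], [-0.002, 1.0, 0.017], [-1.0, -0.002, 0.002]]
force: [1.3, -0.3, -0.7]
grip_width: -0.0002
```

```bash
python3 - <<'E'
from h import *
s=robot.state();print(s['eef_pos'],np.round(s['joint_positions'],1))
for z in(.03,.06,.1,.15):print(z,ray('top',(146,378),z).round(3),ray('top',(118,370),z).round(3))
t=robot.read_camera('top')[:,:,::-1];b=robot.read_camera('side')[:,:,::-1]
up=lambda i,w,h:cv2.resize(i,(w,h),interpolation=cv2.INTER_CUBIC)
cv2.imwrite('pics/k5.png',np.hstack([up(t[85:305,295:515],400,400),up(b[130:280,200:400],400,400)]))
E
```

```text
[ 0.50796679 -0.31095846  0.11224573] [ 44.4  33.6 -27.4 101.1  19.5  49.9   9.2]
0.03 [ 0.718 -0.121  0.03 ] [ 0.772 -0.107  0.03 ]
0.06 [ 0.709 -0.118  0.06 ] [ 0.761 -0.104  0.06 ]
0.1 [ 0.697 -0.114  0.1  ] [ 0.747 -0.101  0.1  ]
0.15 [ 0.681 -0.109  0.15 ] [ 0.729 -0.096  0.15 ]
```

View pics/k5.png

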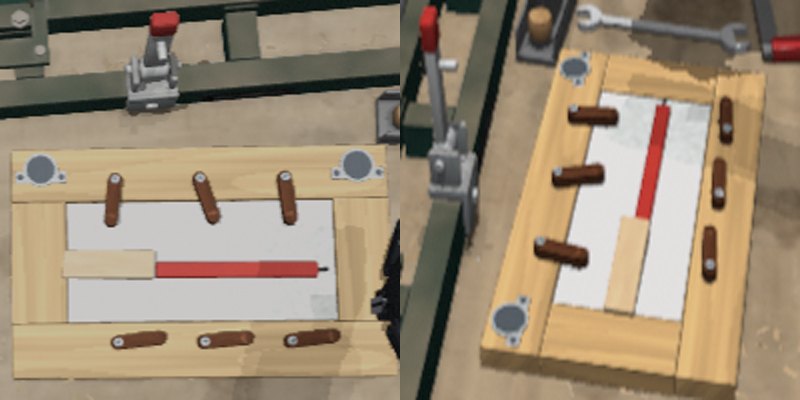

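The near row is parked (crop rows 337–342, clear of the panel edge at row 320), and the pencil and wedge haven't moved. The far clamp's front reaches x ≈ 0.70, so I'll turn the tool 90°. The wide linkage then lies along the door, with the camera toward the robot.

Call:
{"name": "servo_tool", "arguments": {"targets": [{"translation": [0,1,15],"spin": -0.17,"gripper": 0},{"translation": [0,1,35],"spin": -0.35,"gripper": 0},{"translation": [0,1,55],"spin": -0.53,"gripper": 0},{"translation": [0,1,75],"spin": -0.71,"gripper": 0},{"translation": [0,1,95],"spin": -0.89,"gripper": 0},{"translation": [0,1,110],"spin": -1.07,"gripper": 0},{"translation": [0,1,120],"spin": -1.25,"gripper": 0},{"translation": [0,1,120],"spin": -1.43,"gripper": 0}]}}

```text
time: 13.02
eef_pos: [0.6273, -0.3067, 0.1088]
tool_rot: [[-0.002, -0.993, 0.117], [0.002, 0.117, 0.993], [-1.0, 0.002, 0.001]]
force: [-0.4, -0.2, -0.3]
grip_width: -0.0001
```

Call:
{"name": "servo_tool", "arguments": {"targets": [{"translation": [0,0,0],"spin": -0.14,"gripper": 0},{"translation": [0,0,0],"spin": -0.14,"gripper": 0},{"translation": [0,0,0],"spin": -0.14,"gripper": 0}]}}

```text
time: 13.4
eef_pos: [0.6268, -0.3073, 0.11]
tool_rot: [[-0.001, -1.0, -0.013], [0.001, -0.013, 1.0], [-1.0, 0.001, 0.001]]
force: [0.2, -0.5, 0.2]
grip_width: -0.0002
```

Call:
{"name": "servo_tool", "arguments": {"targets": [{"translation": [20,-1,0],"spin": 0,"gripper": 0},{"translation": [45,-1,0],"spin": 0,"gripper": 0},{"translation": [70,-1,0],"spin": 0,"gripper": 0},{"translation": [85,-1,0],"spin": 0,"gripper": 0},{"translation": [96,-1,0],"spin": 0,"gripper": 0},{"translation": [102,-1,0],"spin": 0,"gripper": 0},{"translation": [104,-1,0],"spin": 0,"gripper": 0},{"translation": [104,-1,0],"spin": 0,"gripper": 0}]}}

```text
time: 14.4
eef_pos: [0.6285, -0.3075, 0.0074]
tool_rot: [[0.001, -1.0, -0.016], [-0.0, -0.016, 1.0], [-1.0, -0.001, -0.0]]
force: [0.6, -0.1, 0.7]
grip_width: -0.0
```

Call:
{"name": "servo_tool", "arguments": {"targets": [{"translation": [2,0,0],"spin": 0,"gripper": 0},{"translation": [4,0,0],"spin": 0,"gripper": 0},{"translation": [5,0,0],"spin": 0,"gripper": 0},{"translation": [5,0,0],"spin": 0,"gripper": 0}]}}

```text
time: 14.9
eef_pos: [0.6281, -0.3074, 0.0018]
tool_rot: [[-0.0, -1.0, -0.016], [0.0, -0.016, 1.0], [-1.0, 0.0, 0.0]]
force: [0.2, 0.5, -0.0]
grip_width: -0.0002
```

```bash
python3 - <<'E'
from h import *
s=robot.state();print(s['eef_pos'],s['force'])
a=robot.read_camera('wrist')[:,:,::-1];b=robot.read_camera('side')[:,:,::-1]
up=lambda i:cv2.resize(i,(400,400),interpolation=cv2.INTER_CUBIC)
cv2.imwrite('pics/k6.png',np.hstack([up(a[100:480,130:510]),up(b[120:250,220:350])]))
E
```

```text
[ 0.62808432 -0.30743938  0.00180651] [ 0.24912889  0.5159423  -0.01673626]
```

View pics/k6.png

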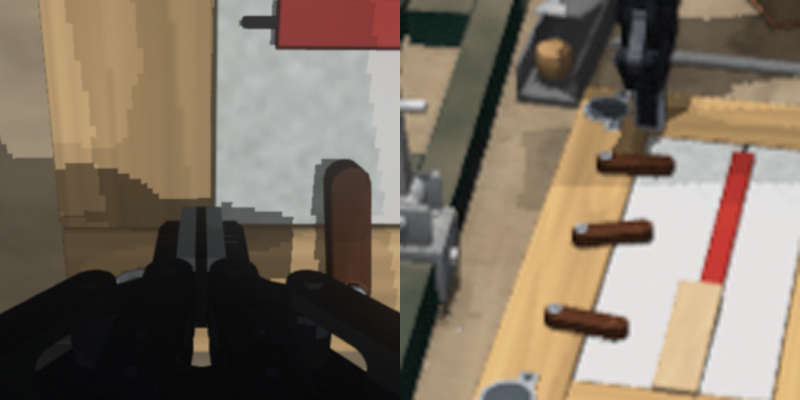

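Wrist view: the fingertips are just beside far_right, with the pads between its pivot line and the pencil. The side view shows the far clamp is clear. Starting the stroke.

Call:
{"name": "servo_tool", "arguments": {"targets": [{"translation": [1,0,10],"spin": 0,"gripper": 0},{"translation": [1,0,20],"spin": 0,"gripper": 0},{"translation": [1,0,30],"spin": 0,"gripper": 0},{"translation": [1,0,40],"spin": 0,"gripper": 0},{"translation": [1,0,50],"spin": 0,"gripper": 0}]}}

```text
time: 15.62
eef_pos: [0.6273, -0.2581, 0.0013]
tool_rot: [[-0.0, -1.0, -0.015], [-0.002, -0.015, 1.0], [-1.0, 0.0, -0.002]]
force: [-0.3, -4.7, 3.4]
grip_width: 0.0001
```

Call:
{"name": "servo_tool", "arguments": {"targets": [{"translation": [0,0,10],"spin": 0,"gripper": 0},{"translation": [0,0,20],"spin": 0,"gripper": 0},{"translation": [0,0,30],"spin": 0,"gripper": 0},{"translation": [0,0,40],"spin": 0,"gripper": 0},{"translation": [0,0,50],"spin": 0,"gripper": 0},{"translation": [0,0,60],"spin": 0,"gripper": 0},{"translation": [0,0,70],"spin": 0,"gripper": 0},{"translation": [0,0,80],"spin": 0,"gripper": 0}]}}

```text
time: 16.62
eef_pos: [0.6257, -0.1782, 0.0013]
tool_rot: [[-0.001, -1.0, -0.015], [-0.002, -0.015, 1.0], [-1.0, 0.001, -0.002]]
force: [-5.9, -7.1, 9.7]
grip_width: -0.0001
```

Call:
{"name": "servo_tool", "arguments": {"targets": [{"translation": [0,0,10],"spin": 0,"gripper": 0},{"translation": [0,0,20],"spin": 0,"gripper": 0},{"translation": [0,0,30],"spin": 0,"gripper": 0},{"translation": [0,0,40],"spin": 0,"gripper": 0},{"translation": [0,0,50],"spin": 0,"gripper": 0},{"translation": [0,0,60],"spin": 0,"gripper": 0},{"translation": [0,0,70],"spin": 0,"gripper": 0},{"translation": [0,0,80],"spin": 0,"gripper": 0}]}}

```text
time: 17.62
eef_pos: [0.625, -0.0969, 0.0011]
tool_rot: [[0.0, -1.0, -0.016], [-0.0, -0.016, 1.0], [-1.0, -0.0, -0.0]]
force: [-2.2, -3.0, 5.7]
grip_width: 0.0001
```

Call:
{"name": "servo_tool", "arguments": {"targets": [{"translation": [0,0,10],"spin": 0,"gripper": 0},{"translation": [0,0,20],"spin": 0,"gripper": 0},{"translation": [0,0,30],"spin": 0,"gripper": 0},{"translation": [0,0,40],"spin": 0,"gripper": 0},{"translation": [0,0,50],"spin": 0,"gripper": 0},{"translation": [0,0,60],"spin": 0,"gripper": 0},{"translation": [0,0,68],"spin": 0,"gripper": 0},{"translation": [0,0,68],"spin": 0,"gripper": 0}]}}

```text
time: 18.62
eef_pos: [0.6239, -0.0283, 0.0011]
tool_rot: [[0.001, -1.0, -0.017], [0.001, -0.017, 1.0], [-1.0, -0.001, 0.001]]
force: [0.2, 0.2, 0.9]
grip_width: 0.0001
```

Call:
{"name": "servo_tool", "arguments": {"targets": [{"translation": [-20,0,0],"spin": 0,"gripper": 0},{"translation": [-50,0,0],"spin": 0,"gripper": 0},{"translation": [-90,0,0],"spin": 0,"gripper": 0},{"translation": [-130,0,30],"spin": 0,"gripper": 0},{"translation": [-150,0,80],"spin": 0,"gripper": 0},{"translation": [-150,0,130],"spin": 0,"gripper": 0},{"translation": [-150,0,130],"spin": 0,"gripper": 0}]}}

```text
time: 19.5
eef_pos: [0.621, 0.1059, 0.1534]
tool_rot: [[0.002, -1.0, -0.023], [0.003, -0.023, 1.0], [-1.0, -0.002, 0.003]]
force: [0.1, -1.5, -0.0]
grip_width: -0.0001
```

```bash
python3 - <<'E'
from h import *
s=robot.state();print(s['time'],s['eef_pos'],s['force'])
t=robot.read_camera('top')[:,:,::-1];b=robot.read_camera('side')[:,:,::-1]
old=cv2.imread('pics/top0.png');print('far/near door px now vs before:')
hsv=cv2.cvtColor(t,cv2.COLOR_BGR2HSV)
m=((hsv[...,1]<40)&(hsv[...,2]>150)).astype(np.uint8); m[:190]=0;m[270:]=0;m[:,:325]=0;m[:,485:]=0
P=np.array([ray('top',(r,c),.019)[:2] for r,c in zip(*np.nonzero(m))])
print('panel',cv2.minAreaRect(P.astype(np.float32)))
for n,z in(('near_row',.02),('far_row',.02),('panel',.012),('pencil',.019),('wedge',.019),('offcut',0),('cutter',0)):
  for r in robot.spot_point('top',n)[:1]: print(n,round(r['score'],2),np.round(ray('top',r['centre'],z),4))
cv2.imwrite('pics/t7.png',t)
cv2.imwrite('pics/k7.png',cv2.resize(t[155:305,295:520],None,fx=3.5,fy=3.5,interpolation=cv2.INTER_CUBIC))
E
```

```text
19.5 [0.62099737 0.10591777 0.15339401] [ 0.11709741 -1.51933197 -0.0089279 ]
far/near door px now vs before:
panel ((0.5985072255134583, -0.2794860899448395), (0.1438980996608734, 0.07371928542852402), 42.709617614746094)
far_row 0.8 [ 0.6507 -0.1672  0.02  ]
offcut 0.95 [0.4182 0.2108 0.    ]
cutter 0.87 [0.5633 0.2336 0.    ]
```

View pics/k7.png

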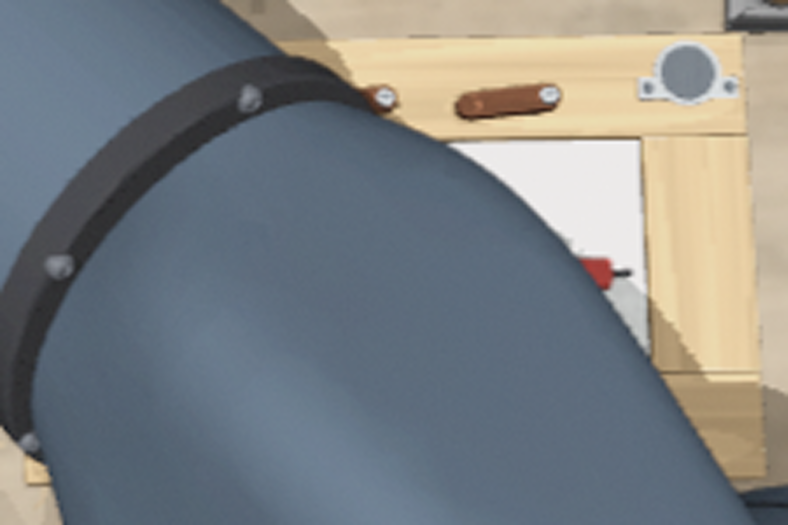

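The arm hides most of the door here; far_right and far_mid's pivot do show, parked well off the panel. I'll move clear to the right and finish the check numerically, since my picture budget is used.

Call:
{"name": "servo_tool", "arguments": {"targets": [{"translation": [-40,20,0],"spin": 0,"gripper": 0},{"translation": [-60,50,-50],"spin": 0,"gripper": 0},{"translation": [-60,80,-105],"spin": 0,"gripper": 0},{"translation": [-60,100,-160],"spin": 0,"gripper": 0},{"translation": [-60,110,-215],"spin": 0,"gripper": 0},{"translation": [-60,110,-270],"spin": 0,"gripper": 0},{"translation": [-60,110,-325],"spin": 0,"gripper": 0},{"translation": [-60,110,-380],"spin": 0,"gripper": 0}]}}

```text
time: 20.95
eef_pos: [0.5173, -0.2835, 0.211]
tool_rot: [[0.0, -1.0, -0.015], [-0.0, -0.015, 1.0], [-1.0, -0.0, -0.0]]
force: [0.3, 0.1, 1.4]
grip_width: 0.0
```

Call:
{"name": "servo_tool", "arguments": {"targets": [{"translation": [0,0,-50],"spin": 0,"gripper": 0},{"translation": [0,0,-90],"spin": 0,"gripper": 0},{"translation": [0,0,-110],"spin": 0,"gripper": 0},{"translation": [0,0,-110],"spin": 0,"gripper": 0},{"translation": [0,0,-110],"spin": 0,"gripper": 0}]}}

```text
time: 21.58
eef_pos: [0.5201, -0.3889, 0.2112]
tool_rot: [[0.0, -1.0, -0.019], [0.001, -0.019, 1.0], [-1.0, -0.0, 0.001]]
force: [1.0, 0.5, 0.4]
grip_width: 0.0001
```

```bash
python3 - <<'E'
from h import *
s=robot.state();print(s['time'],s['eef_pos'])
t=robot.read_camera('top')[:,:,::-1].copy();b=robot.read_camera('side')[:,:,::-1].copy()
cv2.imwrite('pics/t8.png',t);old=cv2.imread('pics/top0.png')
def blobs(im):
  h=cv2.cvtColor(im,cv2.COLOR_BGR2HSV)
  m=((h[...,2]<130)&(h[...,1]>90)&((h[...,0]<14)|(h[...,0]>172))).astype(np.uint8)
  n,_,st,ce=cv2.connectedComponentsWithStats(m);L=cv2.connectedComponents(m)[1]
  for i in range(1,n):
    x,y=ce[i]
    if st[i,4]>60 and 300<x<512 and 165<y<292:
      yy,xx=np.nonzero(L==i);W=np.array([ray('top',p,.031)[:2] for p in zip(yy,xx)])-[.5664,-.170]
      D=W@np.array([[1,-.016],[.016,1]])
      d=np.linalg.svd(D-D.mean(0),full_matrices=0)[2][0]
      print(st[i,4],'door-frame centre',D.mean(0).round(4),'deg off door y',round(float(np.degrees(np.arctan2(abs(d[0]),abs(d[1])))),1),'x range',D[:,0].min().round(4),D[:,0].max().round(4))
print('before');blobs(old);print('after');blobs(t)
for n,z in(('near_row',.02),('far_row',.02),('panel',.012),('pencil',.019),('wedge',.019),('offcut',0),('cutter',0)):
  for r in robot.spot_point('top',n)[:1]: print(n,round(r['score'],2),np.round(ray('top',r['centre'],z),4))
# red pencil & hinge cup/panel shift by patch matching
for nm,(r0,r1,c0,c1) in dict(pencilR=(222,242,440,480),wedge=(218,242,325,385),cupL=(165,190,303,332),cupR=(165,190,476,508),cornL=(280,297,296,320),cutter=(205,255,165,215),offcut=(285,330,165,230),panelR=(195,262,470,486)).items():
  R=cv2.matchTemplate(t[r0-6:r1+6,c0-6:c1+6],old[r0:r1,c0:c1],cv2.TM_CCOEFF_NORMED);_,v,_,l=cv2.minMaxLoc(R);print(nm,round(v,3),'shift px',l[0]-6,l[1]-6)
E
```

```text
21.575 [ 0.52011234 -0.38890768  0.21121984]
before
178 door-frame centre [ 0.058  -0.0859] deg off door y 83.3 x range 0.0359 0.0841
160 door-frame centre [0.0579 0.0883] deg off door y 82.9 x range 0.0346 0.0827
175 door-frame centre [ 0.0596 -0.0061] deg off door y 71.7 x range 0.0369 0.0835
189 door-frame centre [-0.0597 -0.0865] deg off door y 80.3 x range -0.0871 -0.0369
166 door-frame centre [-0.0586  0.0891] deg off door y 80.2 x range -0.0855 -0.0367
173 door-frame centre [-0.0589  0.0058] deg off door y 79.5 x range -0.0862 -0.0377
after
188 door-frame centre [ 0.0791 -0.0606] deg off door y 5.6 x range 0.0715 0.0879
182 door-frame centre [0.079  0.1087] deg off door y 3.3 x range 0.0703 0.0869
182 door-frame centre [0.079  0.0243] deg off door y 4.3 x range 0.0709 0.0873
174 door-frame centre [-0.0795  0.0617] deg off door y 7.4 x range -0.0873 -0.0715
172 door-frame centre [-0.0798 -0.0239] deg off door y 3.9 x range -0.0881 -0.0723
185 door-frame centre [-0.079  -0.1068] deg off door y 6.5 x range -0.0871 -0.0713
near_row 0.75 [ 0.4814 -0.1659  0.02  ]
far_row 0.68 [ 0.6471 -0.167   0.02  ]
panel 0.77 [ 0.563  -0.1678  0.012 ]
pencil 0.85 [ 0.5608 -0.2118  0.019 ]
wedge 0.6 [ 0.5585 -0.0789  0.019 ]
offcut 0.87 [0.417 0.208 0.   ]
cutter 0.83 [0.5633 0.233  0.    ]
pencilR 1.0 shift px 0 0
wedge 0.999 shift px 0 0
cupL 0.999 shift px 0 0
cupR 1.0 shift px 0 0
cornL 0.999 shift px 0 0
cutter 1.0 shift px 0 0
offcut 1.0 shift px 0 0
panelR 0.975 shift px 0 0
```

All six buttons lie within 8° of parked (18° is allowed), and nothing else has shifted by a pixel.

```bash
python3 -c "
from bench import robot
print(robot.state()['force']);robot.hand_in()"
```

```text
[-0.67520896  0.10998201 -0.3543042 ]
the job is handed in; nothing more can be done
```

All six turn buttons are parked clear of the panel. I turned them with one unbroken stroke of the shut fingertips per side and handed the job in at about 22 s of the 51 s allowed.

- **Buttons:** measured in the last top picture, they lie 3–7° off the door's long side, and about 18° would still be clear of the panel. None reaches closer than about 70 mm to the door's centre line; the opening's edge is at 62 mm.
- **Other things:** the door, panel, pencil, wedge, offcut and cutter showed zero pixel shift between the first and last top pictures. The networks' position estimates scattered by a few mm (cutter about 13 mm), and I trusted the picture match over them. The tool is raised and touches nothing.
- **Forces:** the readings at the end of each move call were about 2–5 N on the near side. On the far side they peaked at about 13 N in total, including about 10 N upward, so that stroke was less light.
- **Disagreements:** the shut fingertips really end about 26 mm short of the stated TCP. Two camera views and a careful descent showed this, and I set the stroke height from it.
- **Not viewed:** my 12 pictures were used up before the final state, so that last check was by numbers only. The last picture I saw of the far side was mostly hidden by the arm.

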